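# Pin the hasp of the glaze cupboard

### The job

Lock the small glaze cupboard on the bench: swing its steel hasp fully shut against the doors so that its slot goes over the staple, then take the locking pin (the round one with the flange) out of the tool block and put it upright down through the staple's loop until its flange rests on the loop, and let go of it.

Things in the scene. Friction and masses are not known exactly. Their poses are not given: they have to be found in the camera images.
- hasp (a joint): Hinge angle, rad: 0 = shut on the doors, slot over the staple; 1.57 = straight out; opens anticlockwise from above. Steel plate 140 mm long, 36 high, 4 thick; slot 53 to 107 mm from the vertical hinge. Stays where left (under 1 N to move its end), stops by itself at 0. Push its outer side with shut fingers near the free end, clear of the staple.
- staple_eye (a point): Middle of the staple's opening: level U of 6 mm bar on the front of a fixed cupboard. x along the doors from hinge to staple, y straight out, z up. From here, mm: side bars at x +-14 (22 clear), front bar y +17 (clear to +14), bar tops z +3, doors y -31, shut hasp y -27 to -23; hinge line x -75, y -25; hasp z -18 to +18; cupboard x -185 to +135, 170 deep, top z +25, bench z -140.
- hasp_end (a point): Point in the solid plate near the hasp's free end, at mid-thickness and mid-height, 125 mm from the hinge line, 15 mm short of the end. x points along the hasp away from the hinge, y is normal to the plate towards the opening side, z up.
- pin_grip (a point): Mid-handle on the axis of the upright steel pin (z up, 80 g). Handle 22 mm round, 32 mm below to 23 above; 34 mm round flange, underside 36 below; 8 mm shank, tip 91 below. Stands loose in one of 3 holes, 55 mm apart about along world y, of a block 65 mm high, 75 wide, 180 long, flange on its top. The others hold flangeless tools (square steel, 58 mm high; tapered wood, 72), not needed.
Mind the look-alikes: they are no part of the job. What is shaped like the part that bears pin_grip but green or pink is not meant.

How it is judged:
On the way, in this order (a step that is already met when the one before it is completed fails the run):
1. the hasp is swung shut over the staple (within 9 degrees) (value of joint hasp below 0.15 rad), for 0.2 s.
2. the pin is down through the loop of the staple (horizontal distance between pin_grip and staple_eye below 0.018 m and z of pin_grip in the frame of staple_eye below 0.055 m), for 0.2 s.
At the end, for the whole second after the job is handed in: The hasp is shut within 0.15 rad and still; the pin stands in the staple's loop, its handle's middle within 18 mm of the loop's middle seen from above and 20 to 55 mm above it (39 mm when the flange rests on the loop), within 0.25 rad of upright, released (all of step 2 and value of joint hasp below 0.15 rad and z of pin_grip in the frame of staple_eye above 0.02 m and angle between pin_grip's own z axis and vertical below 0.25 rad and velocity of joint hasp between -0.05 and 0.05 rad/s); the robot touches nothing.
It also fails if it takes over 56 s, if anything falls off the work surface, if the arm or the gripper's body presses on something with over 40 N, if the wrist force passes 120 N, or if a joint passes its speed limit or range.

### The arm

A 7-joint arm with a two-finger parallel gripper is mounted at the origin on the work surface. World frame = base frame: x ahead of the robot, y to its left, z up, the work surface at z = 0. Lengths are in m, angles in rad, forces in N, time in s.
With the tool pointing down it reaches from about 0.425 to 0.925 m from the base axis. Payload 6.8 kg.
Tool frame: the origin (TCP) lies between the finger pads; the fingertips stand r.tip_reach ahead of it and the grasp point (between the pads) lies 2 mm behind it (r.tip_reach is the distance from the TCP to the fingertips, in m); z points along the fingers, y is the line along which they close (so a half turn about z gives the same grasp; the last joint's range is limited). The gripper opens to 85 mm and grips with 20 to 120 N. Pads are 22 mm wide; open, the fingers measure 114 mm over their backs; the gripper's body (76 mm by 85 mm) begins 54 mm behind the grasp point. The pads swing forward as they close: fully open they stand 13 mm farther back than shut.
Start: joints at [-1.444, 0.477, 0.022, 1.555, -0.011, 1.109, -0.083], TCP at [0.157, 0.656, 0.248] pointing down, gripper open.
Joint ranges: [-2.96, 2.96], [-0.34, 2.1], [-1.41, 1.46], [0.24, 2.44], [-1.37, 4.51], [0.17, 1.92], [-2.96, 2.96]. Speed limits (rad/s): [2.39, 2.39, 3.14, 3.14, 3.14, 3.14, 3.14].

### API

Orientations are given as a unit quaternion [w, x, y, z].
In Python, from workcell import r gives the robot as it stands.
- The arm moves only by the shell command python3 -m crank 'ROWS' [OPENING] [FORCE]. ROWS is JSON, a list of rows, each an object with "slide": the shift along the world's x, y, z in mm, a list of three; "twist": the turn, a rotation vector about the world's x, y, z in degrees, a list of three. In form: [{"slide": [dx, dy, dz], "twist": [ax, ay, az]}, ...]. A call has 1 to 5 rows; each row shifts and turns the commanded pose from where the row before left it; what a row does not reach is not made up. A row lasts 1/10 s, in which the tool goes at most 50 mm and 8.59 degrees, less where a joint would pass 70% of its speed; a pose out of reach is approached as far as the arm can. A call is refused whole if a number of a shift passes 50 or a number of a turn 8.59, either way. A call with a gripper value outside its range is refused whole. OPENING is the finger opening in mm, from 0 to 85.4, set as the call begins (- or left out, the last holds). The fingers move at their own pace and stop on an object; FORCE is the grip in N (left out, the last holds). Time passes only in rows, so rows that do not move let the fingers close. It gives the time, the measured TCP pose, the force, the opening and the grip force at its end, in the units of the state.
- r.read_state(): the state, without advancing time (a new reading comes with each control period).
- r.capture(name): name is "scene" or "top"; returns a dict with "pixels" (420x560x3 uint8, red, green, blue), "fx", "fy", "cx", "cy" (pixels), "k1" (the pictures are not rectified: a ray, as slopes to the right and down, at radius r is drawn at 1 + k1 r^2 times it, then the intrinsics apply), "R" (3x3) and "t" (3): a world point X has camera coordinates R X + t. Camera axes: x right, y down, z forward; pixel columns grow to the right and rows downward; lengths in m; the calibration is good to about 2 mm. A picture is of the moment at which its call begins. There is no depth.
- r.close_job(): hands the job in; it is judged then, once.
The state is a dict: "t": time; "qpos": joint angles; "dq": joint speeds; "effort": joint torques, N m; "eef_pos": TCP position; "tool_rot": TCP orientation; "ft_force": force on the tool from outside, world axes, zero at the start; "ft_torque": the same for the moment, N m; "width": finger opening in m; "grip_force": force on a finger pad.
Only numpy, scipy, OpenCV 4.12 (cv2) and the standard library are available. Lean on these libraries where they do the work, as an engineer would, in place of code of your own. Each camera call takes 0.05 s, during which the arm holds its last target. There are 200 camera calls.

## Working session

There is one attempt and no reset: what is moved stays moved. The work goes in short steps, Python scripts to look and compute and a shell command to move; the robot and the scene stay as the last step left them, time stands still between calls to the robot, and variables do not carry over. Pictures are saved under pics/ and viewed, at most 12 in all, crops included, and the job is handed in when it is done.

```bash
mkdir -p pics; cat > h.py <<'E'
import numpy as np, cv2
from workcell import r
def K(c): return np.array([[c['fx'],0,c['cx']],[0,c['fy'],c['cy']],[0,0,1.]]), np.array([c['k1'],0,0,0,0.])
def ray(c,u,v):
    k,d=K(c); p=cv2.undistortPoints(np.array([[[u,v]]],float),k,d)[0,0]
    R=np.array(c['R']);t=np.array(c['t']); w=R.T@np.array([p[0],p[1],1]); return -R.T@t, w/np.linalg.norm(w)
def onz(c,u,v,z):
    o,w=ray(c,u,v); return o+w*(z-o[2])/w[2]
def tri(c1,p1,c2,p2):
    o1,w1=ray(c1,*p1);o2,w2=ray(c2,*p2)
    s=np.linalg.lstsq(np.c_[w1,-w2],o2-o1,rcond=None)[0]
    a=o1+s[0]*w1;b=o2+s[1]*w2; return (a+b)/2,np.linalg.norm(a-b)
def proj(c,X):
    k,d=K(c);R=np.array(c['R'],float)
    return cv2.projectPoints(np.array(X,float).reshape(-1,1,3),cv2.Rodrigues(R)[0],np.array(c['t'],float),k,d)[0].reshape(-1,2)
def save(c,name): cv2.imwrite('pics/'+name,c['pixels'][:,:,::-1])
E
python3 - <<'E'
from h import *
import pickle
for n in('scene','top'):
    c=r.capture(n);save(c,n+'0.png');pickle.dump(c,open(n+'0.pkl','wb'))
    print(n,-np.array(c['R']).T@np.array(c['t']),np.array(c['R'])[2],c['fx'],c['k1'])
s=r.read_state();print(s['t'],s['eef_pos'],s['tool_rot'],s['width'],r.tip_reach)
E
```

```text
scene [ 0.92450846 -0.28269719  0.73244489] [-0.49426417  0.46570848 -0.7340426 ] 453.6642670242994 -0.1493802405188673
top [0.44303804 0.10158377 0.79077833] [ 0.17331513 -0.01077692 -0.98480746] 429.71313037593836 -0.1314936033142316
0.1 [0.15695029 0.65596943 0.24742737] [-2.12104683e-05  1.17134622e-01  9.93115691e-01 -8.39621757e-04] 0.08528778554145244 0.017
```

View pics/scene0.png

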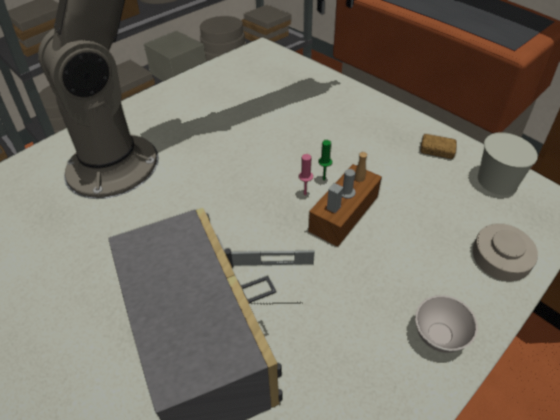

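View pics/top0.png

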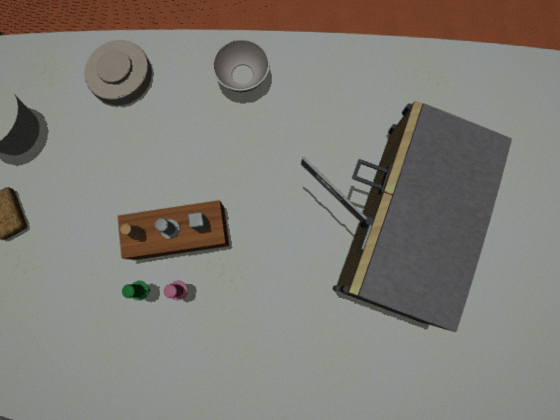

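The pictures show the cupboard with its staple (top ~370,175; scene ~258,290). The hasp is open about 60–70° (top 303,160 to 367,225). The grey pin with the flange is in the block's middle hole (top ~165,228; scene ~348,180), and the green and pink look-alikes stand beside the block. I'll enlarge the key areas.

```bash
python3 - <<'E'
from h import *
import pickle
C={n:pickle.load(open(n+'0.pkl','rb')) for n in('scene','top')}
def crop(n,x,y,w,h,W,H): return cv2.resize(C[n]['pixels'][y:y+h,x:x+w,::-1],(W,H),interpolation=cv2.INTER_CUBIC)
a=crop('top',290,130,100,75,400,300); b=crop('scene',225,230,100,75,400,300)
c=crop('top',110,190,100,75,400,300); d=crop('scene',295,130,100,75,400,300)
cv2.imwrite('pics/mix.png',np.vstack([np.hstack([a,b]),np.hstack([c,d])]))
for p in [(303,160),(367,225),(387,190)]: print(p,onz(C['top'],*p,.14))
print(onz(C['top'],165,228,.1))
E
```

```text
(303, 160) [0.63055383 0.06677048 0.14      ]
(367, 225) [ 0.53021981 -0.0335266   0.14      ]
(387, 190) [ 0.58619149 -0.06577649  0.14      ]
[0.52184531 0.28716525 0.1       ]
```

View pics/mix.png

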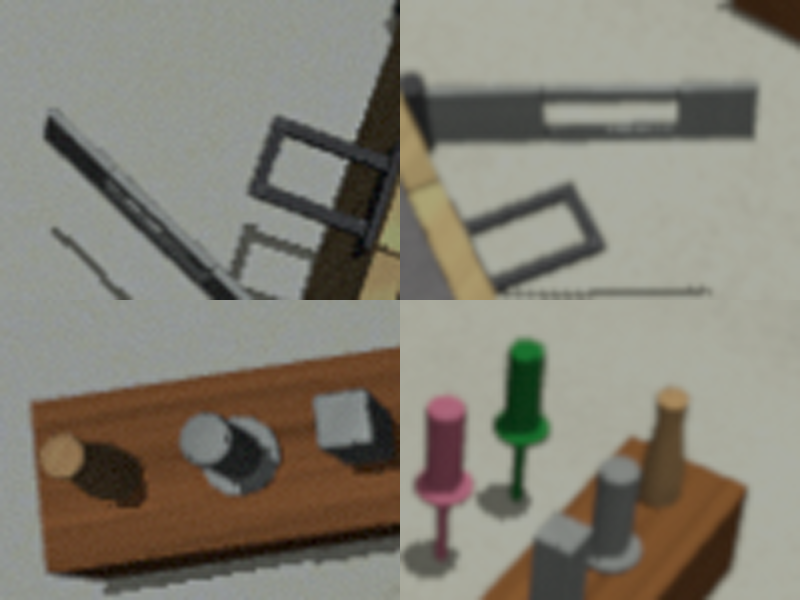

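The enlargements show the staple's outer corners (panel a 278,117 and 250,190; panel b 604,246 and 571,184), the hasp's end, the pin top (c 207,437; d 620,470) and the flange. I'll triangulate these.

```bash
python3 - <<'E'
from h import *
import pickle
C={n:pickle.load(open(n+'0.pkl','rb')) for n in('scene','top')}
T=lambda x,y,ox,oy:(ox+(x+.5)/4-.5,oy+(y+.5)/4-.5)
P={'s_far':((278,117,290,130),(204,246,225,230)),'s_hin':((250,190,290,130),(171,184,225,230)),
'hend_top':((50,112,290,130),(356,87,225,230)),
'pintop':((207,137,110,190),(220,170,295,130)),'flange':((236,155,110,190),(212,250,295,130))}
X={}
for k,(a,b) in P.items():
    X[k],e=tri(C['top'],T(*a),C['scene'],T(*b)); print(k,X[k].round(4),round(e*1e3,1))
d=X['s_far']-X['s_hin'];print('width',np.linalg.norm(d),np.degrees(np.arctan2(d[1],d[0])))
# door edge direction from cupboard front top edge z=.165, both ends in top view
a=onz(C['top'],414,105,.165);b=onz(C['top'],351,291,.165);e=a-b;print(a,b,np.linalg.norm(e),np.degrees(np.arctan2(e[1],e[0])))
E
```

```text
s_far [ 0.6345 -0.0224  0.141 ] 1.4
s_hin [ 0.6043 -0.0113  0.141 ] 1.9
hend_top [0.6295 0.0683 0.1548] 1.7
pintop [0.5255 0.2872 0.1226] 0.4
flange [0.5252 0.2901 0.0643] 0.9
width 0.03216731259253234 -20.257930393845996
[ 0.71978835 -0.1066391   0.165     ] [ 0.43013814 -0.00467856  0.165     ] 0.307071981765503 -19.39271438138333
```

Everything checks out: eye ≈ (0.613, −0.036, 0.139), doors along −20°, hasp length 140 mm at ~67°, pin at (0.525, 0.288) with its top at 0.123. I'm setting out to a point beside the hasp's outer face with the fingers shut.

```bash
python3 -m crank '[{"slide":[29,-37.5,0],"twist":[0,0,-3.3]},{"slide":[29,-37.5,0],"twist":[0,0,-3.3]},{"slide":[29,-37.5,0],"twist":[0,0,0]},{"slide":[29,-37.5,0],"twist":[0,0,0]},{"slide":[29,-37.5,0],"twist":[0,0,0]}]' 0
python3 -m crank '[{"slide":[29,-37.5,0],"twist":[0,0,0]},{"slide":[29,-37.5,0],"twist":[0,0,0]},{"slide":[29,-37.5,0],"twist":[0,0,0]},{"slide":[29,-37.5,0],"twist":[0,0,0]},{"slide":[29,-37.5,0],"twist":[0,0,0]}]'
python3 -m crank '[{"slide":[29,-37.5,0],"twist":[0,0,0]},{"slide":[29,-37.5,0],"twist":[0,0,0]},{"slide":[29,-37.5,0],"twist":[0,0,0]},{"slide":[29,-37.5,0],"twist":[0,0,0]},{"slide":[29,-37.5,0],"twist":[0,0,0]}]'
python3 -c "
from h import *
for n in('top','scene'):
  c=r.capture(n);save(c,n+'1.png')
s=r.read_state();print(s['eef_pos'],s['tool_rot'],s['width'])"
```

```text
t: 0.6
eef_pos: [0.3028, 0.4671, 0.248]
tool_rot: [-0.0, 0.174, 0.985, -0.0]
ft_force: [1.0, 1.8, 0.9]
width: 0.012
grip_force: 0.0
t: 1.1
eef_pos: [0.4477, 0.2797, 0.2482]
tool_rot: [-0.0, 0.174, 0.985, -0.0]
ft_force: [0.7, 0.7, 0.6]
width: 0.0001
grip_force: 0.0
t: 1.6
eef_pos: [0.5927, 0.0924, 0.2481]
tool_rot: [-0.0, 0.174, 0.985, -0.0]
ft_force: [1.1, 0.3, -0.1]
width: 0.0001
grip_force: 0.0
[0.59493546 0.08602806 0.24828457] [ 0.00131687  0.17917107  0.98381529 -0.00186039] 0.00025761288026328614
```

```bash
python3 -m crank '[{"slide":[0,0,-40],"twist":[0,0,0]},{"slide":[0,0,-40],"twist":[0,0,0]},{"slide":[0,0,-23],"twist":[0,0,0]},{"slide":[0,0,0],"twist":[0,0,0]}]'
python3 - <<'E'
from h import *
X=np.array([.940,-.342]);Y=np.array([.342,.940]);H=np.array([.5335,-.0336])
p=np.array(r.read_state()['eef_pos'][:2]);print(p)
for d in [60,50,40,30,22,15,10,5,0]:
    t=np.radians(d);u=np.array([np.cos(t),np.sin(t)]);n=np.array([-u[1],u[0]])
    c=127*u+2*n+[-11,14.5]; w=H+(c[0]*X+c[1]*Y)/1e3
    print(d,w.round(4),((w-p)*1e3).round(1));p=w
E
```

```text
t: 2.1
eef_pos: [0.589, 0.094, 0.1416]
tool_rot: [-0.003, 0.174, 0.985, -0.002]
ft_force: [0.1, 0.5, -0.1]
width: -0.0
grip_force: 0.0
[0.58899017 0.09401553]
60 [0.6241 0.067 ] [ 35.1 -27. ]
50 [0.6371 0.0491] [ 13.  -17.9]
40 [0.6468 0.0291] [  9.7 -19.9]
30 [0.6529 0.0078] [  6.1 -21.3]
22 [ 0.655  -0.0098] [  2.1 -17.6]
15 [ 0.6548 -0.0253] [ -0.2 -15.5]
10 [ 0.6536 -0.0363] [ -1.3 -11. ]
5 [ 0.6513 -0.0471] [ -2.2 -10.9]
0 [ 0.6482 -0.0578] [ -3.2 -10.6]
```

View pics/top1.png

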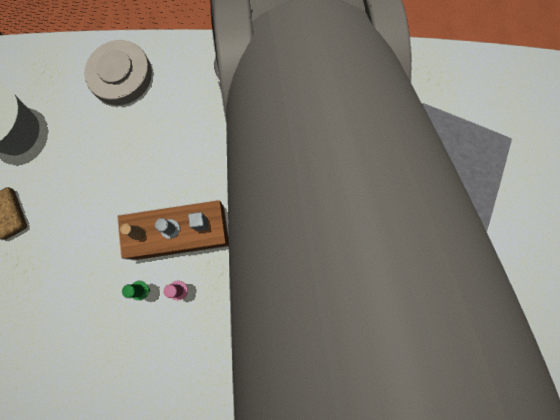

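The arm (columns 230–500) hides the hasp in the top view, and the block is undisturbed at ~165,228. I'm pushing in small rows along the arc.

```bash
python3 -m crank '[{"slide":[17.5,-13.5,0],"twist":[0,0,0]},{"slide":[17.5,-13.5,0],"twist":[0,0,0]},{"slide":[6.5,-9,0],"twist":[0,0,0]},{"slide":[6.5,-9,0],"twist":[0,0,0]},{"slide":[5,-10,0],"twist":[0,0,0]}]'
python3 -m crank '[{"slide":[5,-10,0],"twist":[0,0,0]},{"slide":[3,-10.6,0],"twist":[0,0,0]},{"slide":[3,-10.6,0],"twist":[0,0,0]},{"slide":[1,-8.8,0],"twist":[0,0,0]},{"slide":[1,-8.8,0],"twist":[0,0,0]}]'
python3 -m crank '[{"slide":[0,-8,0],"twist":[0,0,0]},{"slide":[0,-8,0],"twist":[0,0,0]},{"slide":[-1,-6,0],"twist":[0,0,0]},{"slide":[-1,-5,0],"twist":[0,0,0]},{"slide":[0,0,0],"twist":[0,0,0]}]'
python3 -c "
from h import *
c=r.capture('scene');save(c,'scene2.png')
X=np.array([.5335,-.0336,.158]);print(r.read_state()['eef_pos'])
cv2.imwrite('pics/scene2c.png',cv2.resize(c['pixels'][200:350,180:380,::-1],(800,600)))"
```

```text
t: 2.6
eef_pos: [0.6453, 0.0392, 0.1459]
tool_rot: [0.0, 0.174, 0.985, 0.0]
ft_force: [-0.6, 0.5, -0.2]
width: 0.0001
grip_force: 0.3
t: 3.1
eef_pos: [0.658, -0.0107, 0.1453]
tool_rot: [-0.0, 0.174, 0.985, 0.0]
ft_force: [0.1, -0.2, 0.4]
width: -0.0002
grip_force: 0.3
t: 3.6
eef_pos: [0.6557, -0.0379, 0.1453]
tool_rot: [-0.0, 0.175, 0.985, -0.0]
ft_force: [0.3, -0.2, 0.1]
width: -0.0002
grip_force: 0.0
[ 0.6558364  -0.03722836  0.1453192 ]
```

View pics/scene2c.png

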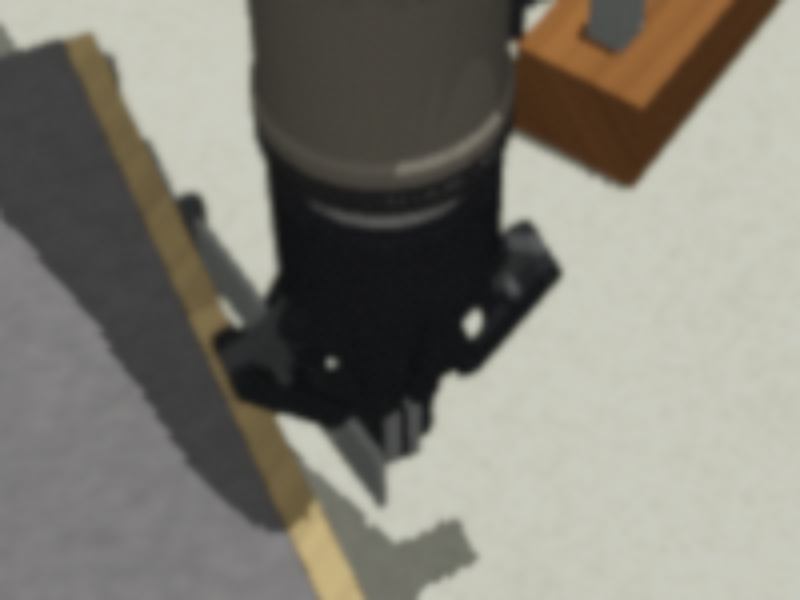

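The picture shows the shut fingers on the hasp's outer side (crop ~395,430), with the hasp about 15° from shut. The finger linkage bulges toward the doors, so I'll back off and turn the tool 90°. That orientation also suits the pin. First I'll check the wrist joint.

```bash
python3 -m crank '[{"slide":[7,19,0],"twist":[0,0,0]},{"slide":[7,19,0],"twist":[0,0,0]}]'
python3 -c "
from h import *
print(np.round(r.read_state()['qpos'],2))"
```

```text
t: 3.85
eef_pos: [0.6706, 0.003, 0.1454]
tool_rot: [0.0, 0.174, 0.985, 0.0]
ft_force: [0.1, 0.1, 0.1]
width: -0.0
grip_force: 0.0
[-0.31  0.59  0.31  1.67 -0.21  0.92  1.3 ]
```

```bash
python3 -m crank '[{"slide":[0,0,0],"twist":[0,0,8.5]},{"slide":[0,0,0],"twist":[0,0,8.5]},{"slide":[0,0,0],"twist":[0,0,8.5]},{"slide":[0,0,0],"twist":[0,0,8.5]},{"slide":[0,0,0],"twist":[0,0,8.5]}]'
python3 -m crank '[{"slide":[0,0,0],"twist":[0,0,8.5]},{"slide":[0,0,0],"twist":[0,0,8.5]},{"slide":[0,0,0],"twist":[0,0,8.5]},{"slide":[0,0,0],"twist":[0,0,8.5]},{"slide":[0,0,0],"twist":[0,0,8.5]}]'
python3 -m crank '[{"slide":[0,0,0],"twist":[0,0,5]},{"slide":[0,0,0],"twist":[0,0,0]}]'
python3 - <<'E'
from h import *
s=r.read_state();p=np.array(s['eef_pos'][:2]);print(p,s['qpos'][6])
X=np.array([.940,-.342]);Y=np.array([.342,.940]);E=np.array([.6126,-.0357])
d=p-E;print('s-frame',d@X,d@Y)
E
```

```text
t: 4.35
eef_pos: [0.6707, 0.0046, 0.1452]
tool_rot: [0.0, -0.199, 0.98, 0.001]
ft_force: [0.5, -0.6, -0.1]
width: -0.0001
grip_force: 0.0
t: 4.85
eef_pos: [0.6707, 0.0045, 0.1453]
tool_rot: [0.0, -0.541, 0.841, 0.0]
ft_force: [0.7, 0.3, 0.3]
width: 0.0001
grip_force: 0.0
t: 5.05
eef_pos: [0.6706, 0.004, 0.1453]
tool_rot: [0.001, -0.574, 0.819, 0.001]
ft_force: [0.9, -0.6, -0.3]
width: 0.0002
grip_force: 0.0
[0.67061192 0.00398046] 2.65291910341136
s-frame 0.04096048308438021 0.05713971024735029
```

```bash
python3 -m crank '[{"slide":[0.5,-11,0],"twist":[0,0,0]},{"slide":[-3.4,-9.4,0],"twist":[0,0,0]},{"slide":[-3.4,-9.4,0],"twist":[0,0,0]},{"slide":[-3.4,-9.4,0],"twist":[0,0,0]},{"slide":[-3.4,-9.4,0],"twist":[0,0,0]}]'
python3 -m crank '[{"slide":[-3.4,-9.4,0],"twist":[0,0,0]},{"slide":[-2,-5.6,0],"twist":[0,0,0]},{"slide":[0,0,0],"twist":[0,0,0]},{"slide":[0,0,0],"twist":[0,0,0]}]'
python3 -m crank '[{"slide":[-0.7,-1.9,0],"twist":[0,0,0]},{"slide":[0,0,0],"twist":[0,0,0]}]'
python3 -m crank '[{"slide":[-0.7,-1.9,0],"twist":[0,0,0]},{"slide":[0,0,0],"twist":[0,0,0]}]'
```

```text
t: 5.55
eef_pos: [0.6566, -0.0486, 0.1454]
tool_rot: [0.0, -0.573, 0.82, -0.0]
ft_force: [0.4, 0.1, -0.3]
width: 0.0001
grip_force: 0.3
t: 5.95
eef_pos: [0.6519, -0.0615, 0.1455]
tool_rot: [0.001, -0.573, 0.819, 0.0]
ft_force: [2.2, 2.6, -0.1]
width: -0.0
grip_force: 1.7
t: 6.15
eef_pos: [0.6519, -0.0616, 0.1456]
tool_rot: [0.002, -0.574, 0.819, 0.001]
ft_force: [3.3, 6.2, -1.6]
width: 0.0
grip_force: 3.6
t: 6.35
eef_pos: [0.6518, -0.0617, 0.1456]
tool_rot: [0.003, -0.575, 0.818, 0.001]
ft_force: [5.5, 9.6, -2.4]
width: 0.0003
grip_force: 5.4
```

The stop was reached with the force rising and the finger where the shut plate must be, so the hasp is shut. I'm backing off, rising and going over the pin.

```bash
python3 -m crank '[{"slide":[7,19,0],"twist":[0,0,0]},{"slide":[7,19,0],"twist":[0,0,0]},{"slide":[0,0,45],"twist":[0,0,0]},{"slide":[0,0,45],"twist":[0,0,0]},{"slide":[-20,43,10],"twist":[0,0,0]}]' 60 40
python3 -m crank '[{"slide":[-20,44,0],"twist":[0,0,0]},{"slide":[-20,44,0],"twist":[0,0,0]},{"slide":[-20,44,0],"twist":[0,0,0]},{"slide":[-20,44,0],"twist":[0,0,0]},{"slide":[-20,44,0],"twist":[0,0,0]}]'
python3 -m crank '[{"slide":[-20,44,0],"twist":[0,0,0]},{"slide":[0,0,0],"twist":[0,0,0]}]'
python3 - <<'E'
from h import *
import pickle
s=r.read_state();print(s['eef_pos'],s['width'],s['qpos'])
C={}
for n in('top','scene'):
    C[n]=r.capture(n);save(C[n],n+'3.png');pickle.dump(C[n],open(n+'3.pkl','wb'))
a=C['top']['pixels'][140:200,330:410,::-1];b=C['scene']['pixels'][225:315,210:330,::-1]
cv2.imwrite('pics/mix3.png',np.hstack([cv2.resize(a,(400,300),interpolation=2),cv2.resize(b,(400,300),interpolation=2)]))
E
```

```text
t: 6.85
eef_pos: [0.6488, 0.0086, 0.251]
tool_rot: [0.003, -0.569, 0.822, -0.005]
ft_force: [1.0, 0.1, -0.1]
width: 0.0598
grip_force: 0.0
t: 7.35
eef_pos: [0.5429, 0.2372, 0.2455]
tool_rot: [-0.0, -0.573, 0.819, -0.0]
ft_force: [-0.1, 0.6, 0.1]
width: 0.0598
grip_force: 0.0
t: 7.55
eef_pos: [0.5192, 0.2882, 0.2456]
tool_rot: [0.0, -0.578, 0.816, 0.002]
ft_force: [-0.1, -0.1, 0.9]
width: 0.0601
grip_force: 0.0
[0.51921136 0.28821352 0.24562105] 0.06006938223977658 [-0.44986037  0.35639403 -0.20353275  1.74797028  0.07672921  1.04451343
  2.12497926]
```

View pics/mix3.png

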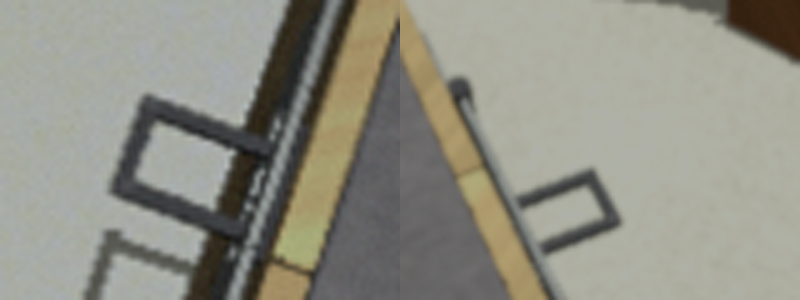

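View pics/scene3.png

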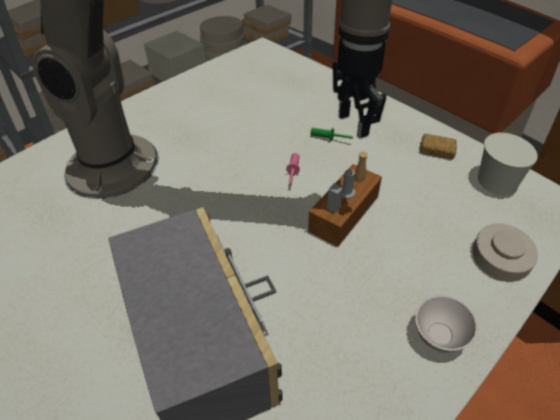

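The hasp lies shut with the staple through its slot (left panel: staple corners ~150,97 and 112,188). The pin still stands in the block at scene ~348,185. The green and pink look-alikes have toppled on the bench by themselves, well clear. I'll check the gripper's projection and remeasure the staple's outer corners.

```bash
python3 - <<'E'
from h import *
import pickle
C={n:pickle.load(open(n+'3.pkl','rb')) for n in('scene','top')}
print(proj(C['scene'],[[.519,.288,.2286],[.5255,.2875,.1225],[.5255,.2875,.065]]))
f=lambda x,y,ox,oy,k:(ox+(x+.5)/k-.5,oy+(y+.5)/k-.5)
k2=400/120
a,e1=tri(C['top'],f(150,97,330,140,5),C['scene'],f(220,222,210,225,k2))
b,e2=tri(C['top'],f(112,188,330,140,5),C['scene'],f(192,170,210,225,k2))
d=(a-b)[:2];X=d/np.linalg.norm(d);Y=np.array([-X[1],X[0]])
print(a,b,e1,e2,np.linalg.norm(d),np.degrees(np.arctan2(*d[::-1])),'eye',((a+b)/2)[:2]-.02*Y)
# inner opening corners' centre in the top view at bar-top height
q=[(160,122),(242,150),(137,185),(214,216)]
print(np.mean([onz(C['top'],*f(*p,330,140,5),.142)[:2] for p in q],0))
for p in q: print(onz(C['top'],*f(*p,330,140,5),.142)[:2])
# pin flange/handle in scene: grey stays put?
cv2.imwrite('pics/p3.png',cv2.resize(C['scene']['pixels'][90:230,290:410,::-1],(480,560),interpolation=2))
E
```

```text
[[352.56365408 127.7146303 ]
 [349.80195633 172.08166184]
 [347.20583701 192.5027123 ]]
[ 0.63452452 -0.02286716  0.14108699] [ 0.60417313 -0.01122256  0.1407829 ] 0.0006364075520821428 0.0021937554017539772 0.03250852177299434 -20.98979692284588 eye [ 0.61218479 -0.03571774]
[ 0.61172125 -0.03435342]
[ 0.62639676 -0.02553708]
[ 0.61815491 -0.05154564]
[ 0.6057666  -0.01804744]
[ 0.59656674 -0.04228351]
```

View pics/p3.png

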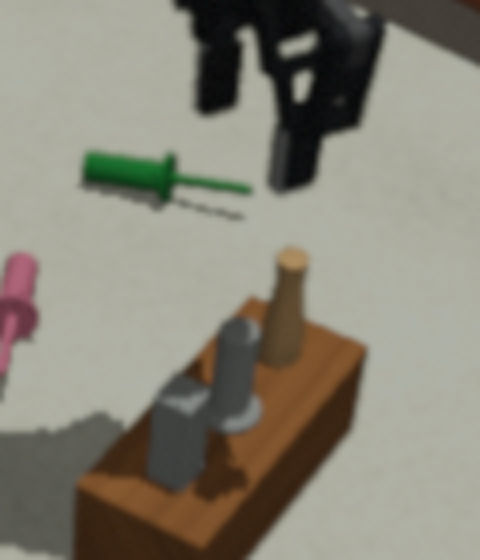

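The pin is unchanged at scene (350,172), and the gripper's projection agrees to about a pixel. Descending to grasp.

```bash
python3 -m crank '[{"slide":[6,-0.7,0],"twist":[0,0,0]},{"slide":[0,0,-40],"twist":[0,0,0]},{"slide":[0,0,-40],"twist":[0,0,0]},{"slide":[0,0,-20],"twist":[0,0,0]},{"slide":[0,0,0],"twist":[0,0,0]}]'
python3 -m crank '[{"slide":[0,0,-20],"twist":[0,0,0]},{"slide":[0,0,-20],"twist":[0,0,0]},{"slide":[0,0,0],"twist":[0,0,0]},{"slide":[0,0,0],"twist":[0,0,0]}]'
python3 -m crank '[{"slide":[0,0,0],"twist":[0,0,0]},{"slide":[0,0,0],"twist":[0,0,0]},{"slide":[0,0,0],"twist":[0,0,0]},{"slide":[0,0,0],"twist":[0,0,0]},{"slide":[0,0,0],"twist":[0,0,0]}]' 10 40
```

```text
t: 8.15
eef_pos: [0.5295, 0.2749, 0.142]
tool_rot: [-0.003, -0.572, 0.82, -0.0]
ft_force: [-0.3, -0.8, 0.2]
width: 0.0599
grip_force: 0.0
t: 8.55
eef_pos: [0.5314, 0.2777, 0.1066]
tool_rot: [0.001, -0.573, 0.82, -0.0]
ft_force: [1.2, 0.7, 0.5]
width: 0.0599
grip_force: 0.0
t: 9.05
eef_pos: [0.5281, 0.2793, 0.1056]
tool_rot: [-0.001, -0.574, 0.819, 0.001]
ft_force: [-4.7, 1.7, 1.4]
width: 0.0214
grip_force: 39.0
```

The earlier hover reading was in transit, so the grip is ~8 mm off the pad centre. I'm regripping centred.

```bash
python3 -m crank '[{"slide":[0,0,0],"twist":[0,0,0]},{"slide":[0,0,0],"twist":[0,0,0]},{"slide":[0,0,0],"twist":[0,0,0]},{"slide":[-3,4,0],"twist":[0,0,0]},{"slide":[-3,4.5,0],"twist":[0,0,0]}]' 60
python3 -m crank '[{"slide":[0,0,0],"twist":[0,0,0]},{"slide":[0,0,0],"twist":[0,0,0]},{"slide":[0,0,0],"twist":[0,0,0]},{"slide":[0,0,0],"twist":[0,0,0]}]'
python3 - <<'E'
from h import *
c=r.capture('scene');save(c,'s4.png');cv2.imwrite('pics/p4.png',cv2.resize(c['pixels'][90:230,290:410,::-1],(480,560),interpolation=2))
E
```

```text
t: 9.55
eef_pos: [0.5241, 0.2867, 0.1054]
tool_rot: [0.0, -0.573, 0.82, -0.0]
ft_force: [0.2, 0.3, -0.3]
width: 0.0599
grip_force: 0.0
t: 9.95
eef_pos: [0.5242, 0.2864, 0.1053]
tool_rot: [-0.0, -0.573, 0.82, -0.0]
ft_force: [-0.5, 0.1, 0.1]
width: 0.0602
grip_force: 0.0
```

View pics/p4.png

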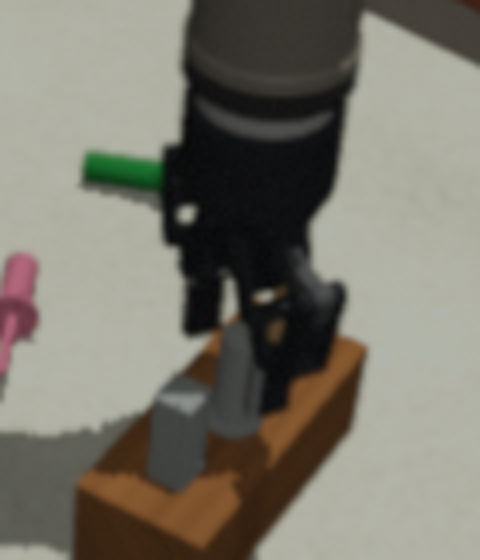

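The pin (crop ~238,380) stands centred between the open fingers, clear of its neighbours. Close and lift.

```bash
python3 -m crank '[{"slide":[0,0,0],"twist":[0,0,0]},{"slide":[0,0,0],"twist":[0,0,0]},{"slide":[0,0,0],"twist":[0,0,0]},{"slide":[0,0,0],"twist":[0,0,0]},{"slide":[0,0,0],"twist":[0,0,0]}]' 10 60
python3 -m crank '[{"slide":[0,0,15],"twist":[0,0,0]},{"slide":[0,0,30],"twist":[0,0,0]},{"slide":[0,0,45],"twist":[0,0,0]},{"slide":[0,0,45],"twist":[0,0,0]},{"slide":[0,0,45],"twist":[0,0,0]}]'
python3 -m crank '[{"slide":[0,0,0],"twist":[0,0,0]},{"slide":[0,0,0],"twist":[0,0,0]},{"slide":[0,0,0],"twist":[0,0,0]}]'
```

```text
t: 10.5
eef_pos: [0.5244, 0.2867, 0.1055]
tool_rot: [0.0, -0.573, 0.819, -0.0]
ft_force: [1.0, 0.3, 1.3]
width: 0.0209
grip_force: 58.6
t: 11.0
eef_pos: [0.5235, 0.2864, 0.2879]
tool_rot: [-0.0, -0.573, 0.819, 0.0]
ft_force: [0.4, 0.7, -1.0]
width: 0.0207
grip_force: 58.6
t: 11.3
eef_pos: [0.5233, 0.286, 0.2842]
tool_rot: [-0.001, -0.573, 0.819, 0.0]
ft_force: [-0.5, -0.7, -0.9]
width: 0.0204
grip_force: 58.7
```

```bash
python3 -m crank '[{"slide":[11,-40,0],"twist":[0,0,0]},{"slide":[11,-40,0],"twist":[0,0,0]},{"slide":[11,-40,0],"twist":[0,0,0]},{"slide":[11,-40,0],"twist":[0,0,0]},{"slide":[11,-40,0],"twist":[0,0,0]}]'
python3 -m crank '[{"slide":[11,-40,0],"twist":[0,0,0]},{"slide":[11,-40,0],"twist":[0,0,0]},{"slide":[11,-42,0],"twist":[0,0,0]},{"slide":[0,0,0],"twist":[0,0,0]},{"slide":[0,0,0],"twist":[0,0,0]}]'
python3 -m crank '[{"slide":[0,0,0],"twist":[0,0,0]},{"slide":[0,0,0],"twist":[0,0,0]},{"slide":[0,0,0],"twist":[0,0,0]}]'
python3 - <<'E'
from h import *
import pickle
s=r.read_state();p=np.array(s['eef_pos']);print(p)
C={n:r.capture(n) for n in('top','scene')}
pickle.dump(C,open('C5.pkl','wb'))
print('tip expected',proj(C['scene'],[[p[0],p[1],p[2]-.095]]),'staple eye',proj(C['scene'],[[.612,-.0355,.143]]))
a=C['top']['pixels'][130:220,310:430,::-1];b=C['scene']['pixels'][185:320,190:370,::-1]
cv2.imwrite('pics/mix5.png',np.hstack([cv2.resize(a,(200,150)),cv2.resize(b,(600,450),interpolation=2)[:150]]) if 0 else cv2.resize(b,(800,600),interpolation=2))
E
```

```text
t: 11.8
eef_pos: [0.5783, 0.0847, 0.2833]
tool_rot: [-0.002, -0.573, 0.819, 0.001]
ft_force: [-0.2, -0.5, -0.8]
width: 0.0205
grip_force: 58.7
t: 12.3
eef_pos: [0.6112, -0.0369, 0.2833]
tool_rot: [-0.002, -0.572, 0.82, 0.001]
ft_force: [0.5, 0.4, -2.1]
width: 0.0204
grip_force: 58.8
t: 12.6
eef_pos: [0.6119, -0.034, 0.2851]
tool_rot: [-0.0, -0.574, 0.819, 0.0]
ft_force: [1.0, 0.4, -0.8]
width: 0.0206
grip_force: 58.8
[ 0.61190193 -0.03398179  0.28507031]
tip expected [[259.09598676 268.15451033]] staple eye [[259.93481811 286.67385547]]
```

View pics/mix5.png

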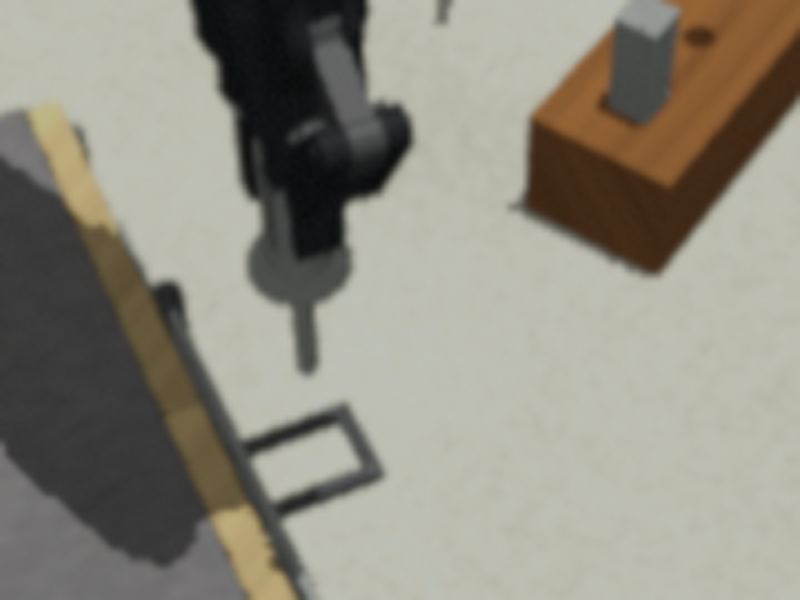

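The shank tip is at crop (308,372), i.e. pixel (259.3, 268.7), against the predicted (259.1, 268.2). So the pin is held straight and where assumed, over the loop. Descending.

```bash
python3 -m crank '[{"slide":[0.3,-1.6,-20],"twist":[0,0,0]},{"slide":[0,0,-15],"twist":[0,0,0]},{"slide":[0,0,-10],"twist":[0,0,0]},{"slide":[0,0,0],"twist":[0,0,0]},{"slide":[0,0,0],"twist":[0,0,0]}]'
python3 -m crank '[{"slide":[0,0,-10],"twist":[0,0,0]},{"slide":[0,0,-10],"twist":[0,0,0]},{"slide":[0,0,-10],"twist":[0,0,0]},{"slide":[0,0,-10],"twist":[0,0,0]},{"slide":[0,0,0],"twist":[0,0,0]}]'
python3 -m crank '[{"slide":[0,0,-5],"twist":[0,0,0]},{"slide":[0,0,-5],"twist":[0,0,0]},{"slide":[0,0,0],"twist":[0,0,0]},{"slide":[0,0,0],"twist":[0,0,0]}]'
```

```text
t: 13.2
eef_pos: [0.6125, -0.0369, 0.2404]
tool_rot: [-0.0, -0.573, 0.819, 0.0]
ft_force: [0.4, 0.2, -0.0]
width: 0.0204
grip_force: 58.8
t: 13.7
eef_pos: [0.6112, -0.037, 0.1982]
tool_rot: [-0.001, -0.573, 0.819, 0.001]
ft_force: [0.5, -0.2, -0.3]
width: 0.0211
grip_force: 58.8
t: 14.1
eef_pos: [0.6125, -0.037, 0.1903]
tool_rot: [-0.0, -0.573, 0.819, 0.0]
ft_force: [0.6, 0.0, -1.2]
width: 0.0208
grip_force: 58.8
```

```bash
python3 -m crank '[{"slide":[0,0,-3],"twist":[0,0,0]},{"slide":[0,0,0],"twist":[0,0,0]},{"slide":[0,0,-2],"twist":[0,0,0]},{"slide":[0,0,0],"twist":[0,0,0]},{"slide":[0,0,0],"twist":[0,0,0]}]'
python3 -m crank '[{"slide":[0,0,-1.5],"twist":[0,0,0]},{"slide":[0,0,0],"twist":[0,0,0]},{"slide":[0,0,0],"twist":[0,0,0]}]'
python3 -m crank '[{"slide":[0,0,-1.5],"twist":[0,0,0]},{"slide":[0,0,0],"twist":[0,0,0]},{"slide":[0,0,0],"twist":[0,0,0]}]'
```

```text
t: 14.6
eef_pos: [0.6124, -0.037, 0.1853]
tool_rot: [-0.0, -0.573, 0.819, 0.0]
ft_force: [-0.5, 0.6, -1.0]
width: 0.0204
grip_force: 58.8
t: 14.9
eef_pos: [0.6124, -0.037, 0.1838]
tool_rot: [-0.0, -0.573, 0.819, 0.0]
ft_force: [-0.5, 0.2, -1.9]
width: 0.0205
grip_force: 58.8
t: 15.2
eef_pos: [0.6126, -0.037, 0.1835]
tool_rot: [0.0, -0.573, 0.819, -0.0]
ft_force: [-2.5, -0.3, 8.0]
width: 0.0206
grip_force: 59.8
```

The flange is on the loop (8 N upward at the expected height). Releasing and rising.

```bash
python3 -m crank '[{"slide":[0,0,0],"twist":[0,0,0]},{"slide":[0,0,0],"twist":[0,0,0]},{"slide":[0,0,0],"twist":[0,0,0]},{"slide":[0,0,0],"twist":[0,0,0]}]' 50
python3 -m crank '[{"slide":[0,0,15],"twist":[0,0,0]},{"slide":[0,0,40],"twist":[0,0,0]},{"slide":[0,0,45],"twist":[0,0,0]},{"slide":[0,0,10],"twist":[0,0,0]},{"slide":[0,0,0],"twist":[0,0,0]}]'
python3 -m crank '[{"slide":[-20,44,0],"twist":[0,0,0]},{"slide":[-20,44,0],"twist":[0,0,0]},{"slide":[-20,44,0],"twist":[0,0,0]},{"slide":[-20,44,0],"twist":[0,0,0]},{"slide":[-20,44,0],"twist":[0,0,0]}]'
python3 -m crank '[{"slide":[0,0,0],"twist":[0,0,0]},{"slide":[0,0,0],"twist":[0,0,0]},{"slide":[0,0,0],"twist":[0,0,0]},{"slide":[0,0,0],"twist":[0,0,0]}]'
python3 - <<'E'
from h import *
C={n:r.capture(n) for n in('top','scene')}
for n in C: print(n,proj(C[n],[[.6124,-.0365,.202],[.6124,-.0365,.145]]))
a=C['top']['pixels'][120:225,310:420,::-1];b=C['scene']['pixels'][210:315,200:310,::-1]
cv2.imwrite('pics/mix6.png',np.hstack([cv2.resize(x,(400,382),interpolation=2) for x in(a,b)]))
E
```

```text
t: 15.6
eef_pos: [0.6124, -0.037, 0.1821]
tool_rot: [-0.0, -0.573, 0.819, 0.0]
ft_force: [0.6, 0.3, -0.5]
width: 0.05
grip_force: 0.0
t: 16.1
eef_pos: [0.6138, -0.037, 0.2958]
tool_rot: [0.002, -0.573, 0.819, -0.002]
ft_force: [0.4, 0.2, -1.2]
width: 0.0498
grip_force: 0.0
t: 16.6
eef_pos: [0.5106, 0.1841, 0.291]
tool_rot: [-0.001, -0.573, 0.819, 0.0]
ft_force: [1.2, 0.9, -0.5]
width: 0.05
grip_force: 0.0
t: 17.0
eef_pos: [0.513, 0.1811, 0.2917]
tool_rot: [-0.001, -0.572, 0.82, -0.0]
ft_force: [0.9, 0.1, -0.1]
width: 0.05
grip_force: 0.0
top [[377.25485038 162.52148183]
 [369.00873332 172.37373057]]
scene [[257.63957518 264.47553827]
 [259.57047543 286.48152946]]
```

View pics/mix6.png

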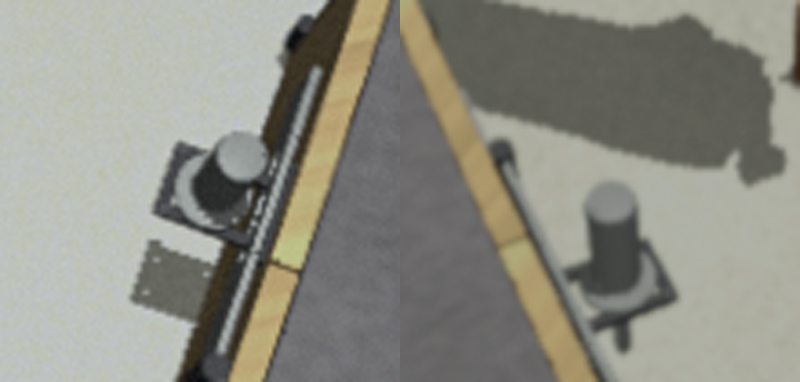

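The pin stands upright in the loop with its flange on the bars. Its handle top is at top-view pixel (376.6, 162.6) against (377.3, 162.5) expected, and the hasp is shut. Handing in.

```bash
python3 -c "
from workcell import r
print(r.close_job())"
```

```text
the job is handed in; nothing more can be done
None
```

The hasp is shut over the staple, the pin stands upright through the loop with its flange resting on the bars, the gripper is released and clear, and the job is handed in (about 17 s used; no verdict was returned).

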